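# Wedge the tapered dovetail lid onto the tip box

### The arm

A 6-joint arm with a two-finger parallel gripper is mounted at the origin on a cart in front of the work surface, level with it; the furniture and walls round the work are solid. World frame = base frame: x ahead of the robot, y to its left, z up, the work surface at z = 0. Lengths are in m, angles in rad, forces in N, time in s.
With the tool pointing down it reaches from about 0.425 to 0.95 m from the base axis. Payload 3.5 kg.
Tool frame: the origin (TCP) lies midway between the tips of the shut fingers; the grasp point (between the pads) lies 19 mm behind it; x points along the fingers, y is the direction in which the jaws open and shut, and the axes are right-handed (so a half turn about x gives the same grasp; the last joint's range is limited). The gripper opens to 85 mm and grips with 20 to 120 N. Pads are 22 mm wide; open, the fingers measure 114 mm over their backs; the gripper's body (76 mm by 85 mm) begins 54 mm behind the grasp point. The pads swing forward as they close: fully open they stand 13 mm farther back than shut.
Start: joints at [1.081, 0.286, 1.577, -0, 1.279, -0.15], TCP at [0.225, 0.636, 0.231] pointing down, gripper open.
Joint ranges: [-2.77, 2.77], [-0.9, 2.22], [0.21, 2.48], [-1.53, 4.67], [0.24, 2.81], [-2.84, 2.84]. Speed limits (rad/s): [2.79, 2.79, 3.14, 3.14, 3.14, 3.14].

### API

Orientations are given as a unit quaternion [x, y, z, w].
In Python, from plant import sensors, optics, ctrl gives the robot as it stands.
- The arm moves only by the tool arm_command, never from a script. Its argument "increments" is a list that holds one entry, the list of rows, each a list of 4 numbers: the shift along the tool's x, y, z in cm, then the turn about the tool's x in rad. A call has 1 to 20 rows; each row shifts and turns the commanded pose from where the row before left it, along the tool's axes as they then stand; what a row does not reach is not made up. A row lasts 1/8 s, in which the tool goes at most 62.5 mm and 10.7 degrees, less where a joint would pass 70% of its speed; a pose out of reach is approached as far as the arm can. A call with a gripper value outside its range is refused whole. "grip" is the finger opening in cm, from 0 to 8.54, set as the call begins (left out, the last holds). The fingers move at their own pace and stop on an object; "grip_force" is the grip in N (left out, the last holds). Time passes only in rows, so rows that do not move let the fingers close. It gives the time, the measured TCP pose, the force and the opening at its end, in the units of the state.
- sensors.get_state(): the state, without advancing time (a new reading comes with each control period).
- optics.read_camera(name): name is "scene" or "top"; returns the picture (400x640x3 uint8, blue, green, red); there is no depth.
- optics.camera_model(name): a dict with "camera_matrix" (3x3 intrinsics, pixels), "world_from_camera" (4x4, takes a point from camera to world coordinates). Camera axes: x right, y up, looking along -z (the intrinsics and any distortion apply to the point x, -y, -z); pixel columns grow to the right and rows downward; lengths in m; the calibration is good to about 2 mm. A picture is of the moment at which its call begins. camera_model takes no time and is no camera call.
- ctrl.sign_off(): hands the job in, once; it reports no verdict.
Trained networks look in the newest picture that a camera, given by its name, has taken for a name from the list of things; names that differ only in an ending like _2 or _b are one class to them, and where a whole thing is asked for, a point or a joint stands for the part that bears it (a point fixed in the world has none). Each returns a list of dicts, best first, with "conf" (0 to 1); they miss things now and then, are a little off and sometimes report something else, mostly with a low value. They report only what shows in the picture. A call takes as long as a camera call.
- optics.boxes_of(camera, query): "at" ([row, column] in pixels, amid what is visible of it).
- optics.place_of(camera, query): "at" ([row, column] in pixels: a listed point, or the origin of a listed thing).
The state is a dict: "time": time; "qpos": joint angles; "dq": joint speeds; "joint_efforts": joint torques, N m; "eef_pos": TCP position; "tcp_rot": TCP orientation; "contact_force": force on the tool from outside, world axes, zero at the start; "wrist_torque": the same for the moment, N m; "opening": opening from 0.0 (shut) to 1.0 (fully open).
Only numpy, scipy, OpenCV 4.12 (cv2) and the standard library are available. Lean on these libraries where they do the work, as an engineer would, in place of code of your own. Each camera call takes 0.05 s, during which the arm holds its last target.

### The job

Close the tip box: put its wooden lid into the dovetail way on top of the box from the wide end nearest you, slide it home and push it firmly until it wedges tight and stays tight when you let go, without forcing it so hard that the way is strained. Leave the other things on the counter where they are.

Things in the scene. Friction and masses are not known exactly. Their poses are not given: they have to be found in the camera images.
- lid_handle (a point): Centre of the upright dark wooden handle block of the loose lid, 16 mm along x, 44 mm along y, standing 34 mm above the lid's plate. This point is 17 mm above the plate's top face, 27 mm above its underside, and 15 mm from its middle towards the wide (-x) end. x points along the lid to its narrow end, z up. The lid starts flat on the counter.
- lid_plate (a point): Middle of the underside of the lid's plate (pale wood, 0.22 kg): 110 mm long, 10 mm thick, dovetail sides (15 deg, narrower at the top), tapering evenly from 83 mm wide at the -x end to 61 mm at the +x end (underside), so each side closes in 1 mm per 10 mm. Brass coin slot near the narrow end. x points to the narrow end.
- tip_box: Brown wooden tip box screwed to the counter, 130 mm (x) by 116 mm (y), origin at the centre of its underside, flat deck 55 mm up with a 72 x 40 mm opening. Two undercut strips 10 mm high on the deck form the lid's dovetail way with the lid's taper: wide and open at -x (the robot's side), narrow at +x, no end stop. The lid rides on the deck, its top flush with the strips.
- way_mouth (a point): Point on the deck, mid-way between the strips, at the wide open end of the way (x = -65 mm from the box's middle, z = 55 mm). x points along the way to its narrow end: slide that way. The lid may be slid in here, or, with its middle 70 to 90 mm short of the box's middle, be lowered in from above, centred, since the taper leaves room there.
- way_middle (a point): Point on the deck at the middle of the way. The brass strip at the +y side is set by screws anywhere within 3 mm sideways (this cannot be seen well), so the lid's middle is 15 mm short of here to 15 mm beyond when it begins to bind. From there it moves hardly a millimetre more as the push rises, and friction keeps it wedged. Until then it slides with 2 to 4 N.
- guide_rail: Fixed wooden strip of the way at the box's -y side, same origin and axes as the box. A level push along the way on the handle's wide-end face, the lid free to centre itself (up to 1.5 mm sideways), presses it with 0.6 to 1.05 N per N: 12 to 18 N wedges the lid well, over 23 N may strain the rail. Fingers that grip the handle while pushing hold it off centre or drag it loose as they open. It must stay pressed with over 4 N after release and never get more than 24 N.
- coin_dish: Grey round coin dish, 129 mm across, 18 mm high, origin at the centre of its underside; a bystander.
- espresso_cup: Green and white espresso cup, 64 x 89 x 48 mm, origin at the centre of its underside; a bystander.
- tin_mints: Small red and cream tin, 60 x 92 x 23 mm, origin at the centre of its underside; a bystander.
- price_peg_1: Small price card in a wooden block, 22 x 75 x 54 mm, origin at the centre of its underside; a bystander.
- sugar_shaker: Glass sugar shaker with grey top, 44 mm across, 90 mm high, origin at the centre of its underside; a bystander.

How it is judged:
On the way:
1. the lid lies in the dovetail way, entered from the wide end but not yet home (x of lid_handle in the frame of tip_box between -0.145 and -0.04 m and y of lid_handle in the frame of tip_box between -0.009 and 0.009 m and z of lid_handle in the frame of tip_box between 0.079 and 0.085 m and angle between the x axis of lid_handle and the x axis of tip_box, either way round below 0.15 rad), for 0.1 s.
At the end, for the whole second after the job is handed in: The lid is home in the dovetail way: middle within about 21 mm of its nominal place along the box, centred within 4 mm, straight within 0.04 rad, flat on the deck, and wedged so tight that it presses the guide rail with more than 4 N with the robot let go (x of lid_handle in the frame of tip_box between -0.036 and 0.006 m and y of lid_handle in the frame of tip_box between -0.004 and 0.004 m and z of lid_handle in the frame of tip_box between 0.0795 and 0.0845 m and angle between the x axis of lid_handle and the x axis of tip_box, either way round below 0.04 rad and angle between lid_handle's own z axis and vertical below 0.04 rad and contact force between guide_rail and anything else above 4 N); the robot touches nothing.
It fails at once if the lid is forced so hard that the guide rail is strained (more than 24 N on it) (contact force between guide_rail and anything else above 24 N).
It fails at once if a bystander is shifted by more than 30 mm (distance of any of coin_dish, espresso_cup, tin_mints, price_peg_1, sugar_shaker from where it was at the start of the episode above 0.03 m).
It also fails if it takes over 54 s, if anything falls off the work surface, if the arm or the gripper's body presses on something with over 40 N, if the wrist force passes 120 N, or if a joint passes its speed limit or range.

## Working session

There is one attempt and no reset: what is moved stays moved. The work goes in short steps, Python scripts to look and compute and a tool call to move; the robot and the scene stay as the last step left them, time stands still between calls to the robot, and variables do not carry over. Pictures are saved under pics/ and viewed, and the job is handed in when it is done.

Besides the shell and the picture viewer there is one more tool, called after "Call:" by a JSON object that holds its "api" and its "payload". arm_command: Moves the arm, as the interface text tells. Its arguments: {"type":"object","properties":{"increments":{"type":"array","items":{"type":"array","items":{"type":"array","items":{"type":"number"}}}},"grip":{"type":"number"},"grip_force":{"type":"number"}},"required":["increments"]}

```bash
mkdir -p pics; ls
cat > h.py <<'E'
import numpy as np,cv2
from plant import sensors,optics,ctrl
def ray(cam,rc):
    m=optics.camera_model(cam);K=np.array(m["camera_matrix"],float);T=np.array(m["world_from_camera"],float)
    d=m.get("distortion",None); 
    uv=cv2.undistortPoints(np.array([[[rc[1],rc[0]]]],float),K,None if d is None else np.array(d,float))[0,0]
    v=T[:3,:3]@np.array([uv[0],-uv[1],-1.]);return T[:3,3],v/np.linalg.norm(v)
def atz(cam,rc,z):
    o,v=ray(cam,rc);return o+v*(z-o[2])/v[2]
def tri(a,b):
    A=np.zeros((3,3));B=np.zeros(3)
    for cam,rc in (("scene",a),("top",b)):
        o,v=ray(cam,rc);P=np.eye(3)-np.outer(v,v);A+=P;B+=P@o
    return np.linalg.solve(A,B)
E
python3 - <<'E'
from h import *
for c in("scene","top"):
    im=optics.read_camera(c);cv2.imwrite(f"pics/{c}0.png",im);m=optics.camera_model(c);print(c,m)
for q in("lid_handle","lid_plate","way_mouth","way_middle","tip_box"):
    for c in("scene","top"):
        print(q,c,[(np.round(d["at"],1),round(d["conf"],2)) for d in optics.place_of(c,q)[:3]])
print(sensors.get_state())
E
```

```text
pics
scene {'camera_matrix': array([[510.10858824,   0.        , 319.92552335],
       [  0.        , 510.10858824, 202.59981487],
       [  0.        ,   0.        ,   1.        ]]), 'world_from_camera': array([[ 0.74012311,  0.42614306, -0.52021137,  0.00933276],
       [-0.67235352,  0.45444797, -0.58430966, -0.28377221],
       [-0.01259051,  0.78222703,  0.62286623,  0.71572624],
       [ 0.        ,  0.        ,  0.        ,  1.        ]])}
top {'camera_matrix': array([[431.93818654,   0.        , 317.41814246],
       [  0.        , 431.93818654, 199.27481111],
       [  0.        ,   0.        ,   1.        ]]), 'world_from_camera': array([[-0.00969587,  0.98286163, -0.18408966,  0.35539347],
       [-0.99982597, -0.00659469,  0.01745081,  0.31364076],
       [ 0.01593771,  0.18422682,  0.98275453,  1.05137393],
       [ 0.        ,  0.        ,  0.        ,  1.        ]])}
lid_handle scene [(array([203.9, 299. ]), 0.85)]
lid_handle top [(array([193.9, 278.5]), 0.61)]
lid_plate scene [(array([206.6, 309.4]), 0.57)]
lid_plate top [(array([189.8, 276.9]), 0.56)]
way_mouth scene
[... 288 characters left out ...]
ox top [(array([201.8, 402.3]), 0.64)]
{'time': 0.6, 'qpos': array([ 1.08101781e+00,  2.86264967e-01,  1.57670531e+00,  5.29695385e-07,
        1.27861700e+00, -1.49983328e-01]), 'dq': array([ 0.00029135,  0.00010944, -0.00044929, -0.00188479,  0.00149373,
        0.00022401]), 'joint_efforts': array([-3.14567887e-04, -4.05651140e+01, -2.92750543e+01, -1.42060476e-04,
        4.83128097e-04, -5.25211831e-06]), 'eef_pos': array([0.22492524, 0.63640119, 0.23134537]), 'tcp_rot': array([ 0.11956053,  0.69692548, -0.11955681,  0.69692634]), 'contact_force': array([-0.41495287,  0.18561815,  0.06154334]), 'wrist_torque': array([-0.02216911,  0.02428638, -0.04953602]), 'opening': 1.000100284515537}
```

View pics/scene0.png

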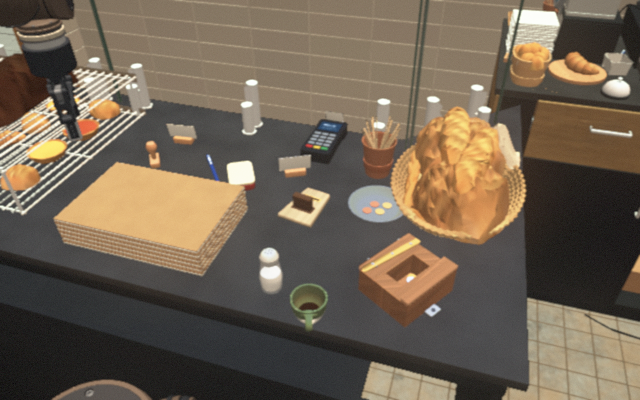

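View pics/top0.png

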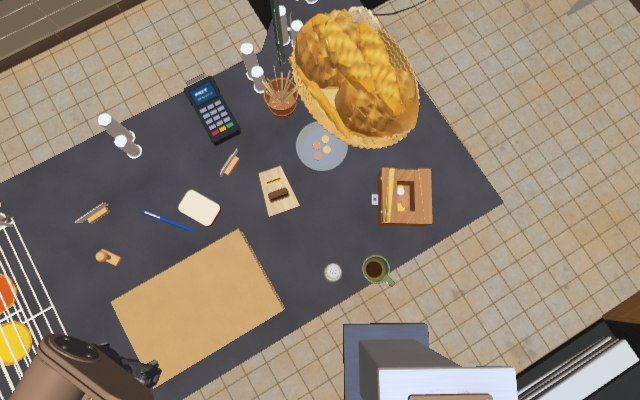

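Run:
```python
from h import *
print("handle tri",tri((203.9,299),(193.9,278.5)),atz("scene",(203.9,299),.027),atz("top",(193.9,278.5),.027))
print("plate",tri((206.6,309.4),(189.8,276.9)),atz("scene",(206.6,309.4),0),atz("top",(189.8,276.9),0))
print("mouth",tri((288.5,380.3),(223.9,408.1)),atz("scene",(288.5,380.3),.055),atz("top",(223.9,408.1),.055))
print("mid",tri((269.7,407.7),(194.5,405.2)),atz("scene",(269.7,407.7),.055),atz("top",(194.5,405.2),.055))
print("box",atz("scene",(289.6,403),0),atz("top",(201.8,402.3),0))
for c in("scene","top"):
    im=cv2.imread(f"pics/{c}0.png")
    y0,x0=(150,250) if c=="scene" else(130,230)
    cv2.imwrite(f"pics/{c}0z.png",cv2.resize(im[y0:y0+150,x0:x0+ 200],None,fx=4,fy=4,interpolation=cv2.INTER_CUBIC))
from scipy.spatial.transform import Rotation as R
print(R.from_quat(sensors.get_state()["tcp_rot"]).as_matrix().round(3))
```

```text
handle tri [0.55745006 0.39255926 0.02203834] [0.54849852 0.38993936 0.027     ] [0.56111732 0.38933195 0.027     ]
plate [ 5.78726700e-01  3.94293889e-01 -3.28742569e-04] [0.58032642 0.39311207 0.        ] [0.57694895 0.39536623 0.        ]
mouth [0.47929939 0.08773088 0.05721656] [0.47777706 0.09042949 0.055     ] [0.48223643 0.08517892 0.055     ]
mid [0.55145782 0.08890143 0.0507866 ] [0.54623458 0.08732341 0.055     ] [0.55210802 0.0886581  0.055     ]
box [0.5454857  0.09121351 0.        ] [0.54454684 0.08433463 0.        ]
[[ 0.     0.333  0.943]
 [ 0.     0.943 -0.333]
 [-1.     0.     0.   ]]
```

View pics/scene0z.png

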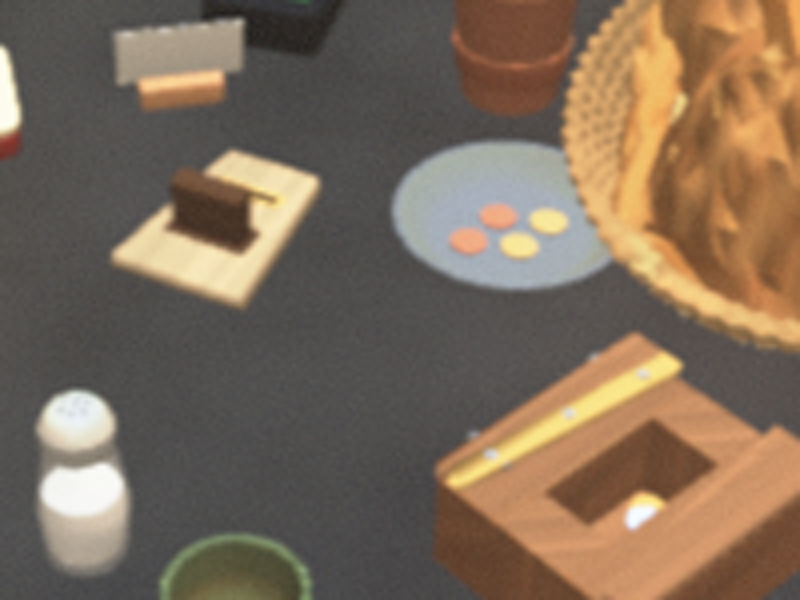

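View pics/top0z.png

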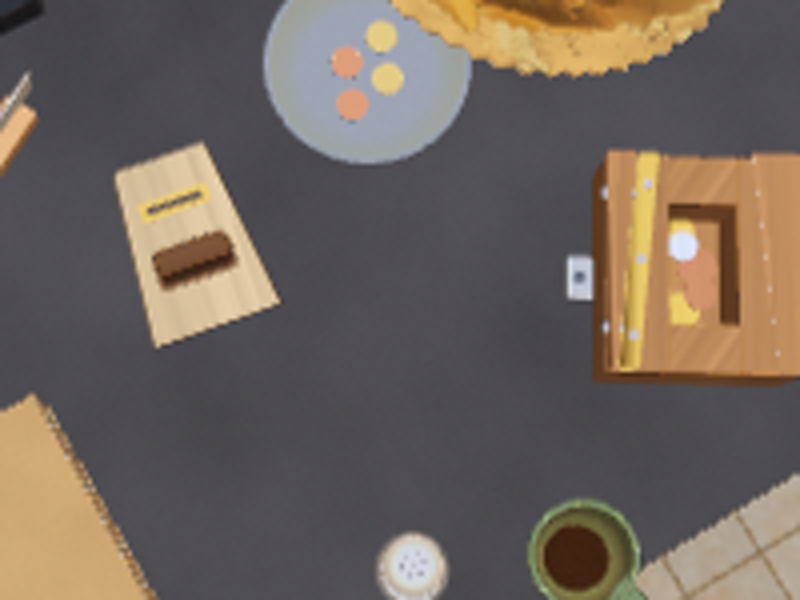

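Run:
```python
from h import *
f=lambda x,y:((y+.5)/4-.5+130,(x+.5)/4-.5+230)
C=[atz("top",f(*p),.005) for p in((115,175),(203,143),(280,300),(157,347))]
C=np.array(C);print(C.round(4))
n=(C[0]+C[1])/2;w=(C[2]+C[3])/2;print("mid",(n+w)/2,"len",np.linalg.norm(n-w),"yaw",np.degrees(np.arctan2(*(n-w)[[1,0]])),"widths",np.linalg.norm(C[0]-C[1]),np.linalg.norm(C[2]-C[3]))
h=[atz("top",f(*p),.044) for p in((152,258),(227,234),(234,254),(158,282))];print("handle top",np.mean(h,0), np.array(h).round(4))
for c,(y0,x0) in(("scene",(225,345)),("top",(155,360))):
    im=cv2.imread(f"pics/{c}0.png")
    cv2.imwrite(f"pics/{c}0b.png",cv2.resize(im[y0:y0+100,x0:x0+120],None,fx=6,fy=6,interpolation=cv2.INTER_CUBIC))
```

```text
[[0.6179 0.4413 0.005 ]
 [0.6382 0.3868 0.005 ]
 [0.5383 0.3389 0.005 ]
 [0.5097 0.414  0.005 ]]
mid [0.57603371 0.39526538 0.005     ] len 0.11061781430086269 yaw 19.847823673811618 widths 0.058168971420754355 0.08038878208053515
handle top [0.55779587 0.38966981 0.044     ] [[0.5573 0.4139 0.044 ]
 [0.5716 0.3694 0.044 ]
 [0.5594 0.3652 0.044 ]
 [0.5428 0.4101 0.044 ]]
```

View pics/top0b.png

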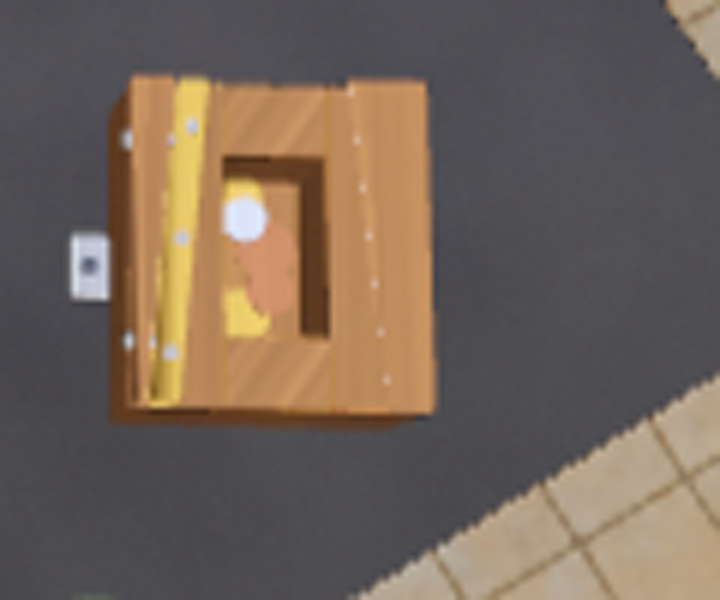

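View pics/scene0b.png

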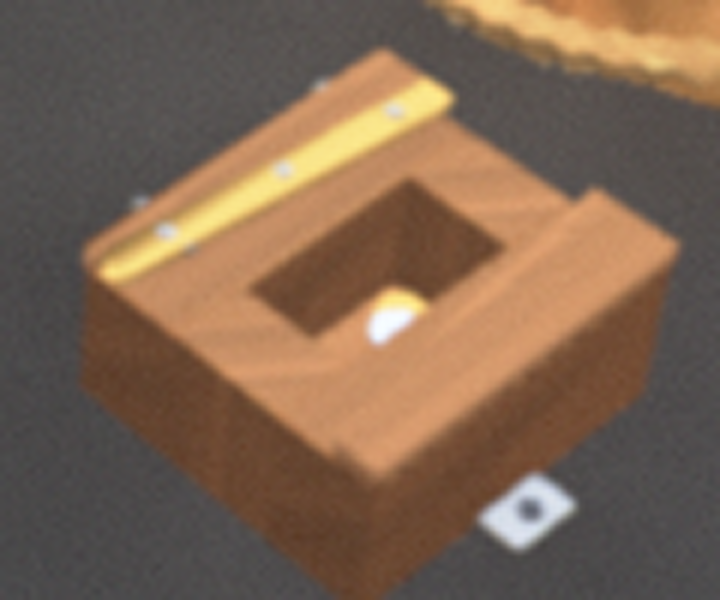

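Run:
```python
from h import *
def g(c,x,y,z):
    y0,x0=(225,345) if c=="scene" else (155,360)
    return atz(c,((y+.5)/6-.5+y0,(x+.5)/6-.5+x0),z)
def rep(n,c,ps,z):
    A=np.array([g(c,*p,z) for p in ps]);print(n,A[:,:2].round(4).tolist(),"mean",A.mean(0).round(4))
    d=(A[0]-A[3],A[1]-A[2]);print("  yaws",[round(float(np.degrees(np.arctan2(v[1],v[0]))),2) for v in d],[round(float(np.linalg.norm(v)),4) for v in d],[round(float(np.linalg.norm(v)),4) for v in (A[0]-A[1],A[3]-A[2])])
rep("rim top","top",[(132,77),(428,80),(436,412),(127,406)],.065)
rep("open top","top",[(222,157),(327,157),(330,338),(222,338)],.055)
rep("rim scene","scene",[(383,48),(680,243),(378,478),(85,252)],.065)
rep("open scene","scene",[(408,178),(504,245),(312,338),(250,290)],.055)
```

```text
rim top [[0.6157, 0.1438], [0.6138, 0.0268], [0.482, 0.0314], [0.4853, 0.1506]] mean [0.5492 0.0882 0.065 ]
  yaws [-2.97, -2.0] [0.1306, 0.1319] [0.117, 0.1192]
open top [[0.5855, 0.1076], [0.5853, 0.0659], [0.5127, 0.0684], [0.513, 0.1108]] mean [0.5491 0.0882 0.055 ]
  yaws [-2.5, -2.0] [0.0725, 0.0726] [0.0417, 0.0423]
rim scene [[0.614, 0.1438], [0.6115, 0.0287], [0.478, 0.0314], [0.4808, 0.1454]] mean [0.5461 0.0873 0.065 ]
  yaws [-0.67, -1.15] [0.1332, 0.1335] [0.1152, 0.114]
open scene [[0.583, 0.1066], [0.5817, 0.0687], [0.5114, 0.083], [0.5125, 0.108]] mean [0.5472 0.0916 0.055 ]
  yaws [-1.14, -11.49] [0.0705, 0.0718] [0.0379, 0.025]
```

Call:
{"api": "arm_command", "payload": {"increments": [[[1.0,-1.2,3.97,0],[1.0,-1.2,3.97,0],[1.0,-1.2,3.97,0],[1.0,-1.2,3.97,0],[1.0,-1.2,3.97,0],[1.0,-1.2,3.97,0],[1.0,-1.2,3.97,0],[1.0,-1.2,3.97,0],[1.0,-1.2,3.97,0],[1.0,-1.2,3.97,0],[0,0,0,0.178],[0,0,0,0.178],[0,0,0,0.178],[0,0,0,0.178],[0,0,0,0.178],[0,0,0,0]]], "grip": 4.5}}

```text
time: 2.6
eef_pos: [0.5593, 0.391, 0.1314]
tcp_rot: [0.407, 0.578, -0.407, 0.578]
contact_force: [0.4, -0.7, 0.0]
opening: 0.525
```

```bash
cat >> h.py <<'E'
from scipy.spatial.transform import Rotation as R
def go(x,y,z,yaw=None):
    s=sensors.get_state();M=R.from_quat(s["tcp_rot"]).as_matrix();p=np.array(s["eef_pos"])
    yw=np.degrees(np.arctan2(M[1,1],M[0,1]))
    print("t",round(s["time"],2),"pos",p.round(4),"yaw",yw.round(2),"down",M[:,0].round(3),"F",np.round(s["contact_force"],2),"op",round(s["opening"],3))
    d=M.T@(np.array([x,y,z])-p)*100
    print("delta cm",d.round(2),"turn",None if yaw is None else round(float(np.radians(yw-yaw)),3))
def shot(c,n,box=None,k=4):
    im=optics.read_camera(c)
    if box: im=cv2.resize(im[box[0]:box[0]+box[2],box[1]:box[1]+box[3]],None,fx=k,fy=k,interpolation=cv2.INTER_CUBIC)
    cv2.imwrite(f"pics/{n}.png",im)
E
python3 - <<'E'
from h import *
go(.559,.3895,.014,19.5)
shot("scene","s1",(150,250,110,150),5)
E
```

```text
t 2.6 pos [0.5593 0.391  0.1314] yaw 19.66 down [ 0.  0. -1.] F [ 0.39 -0.67  0.04] op 0.525
delta cm [11.74 -0.08  0.13] turn 0.003
```

View pics/s1.png

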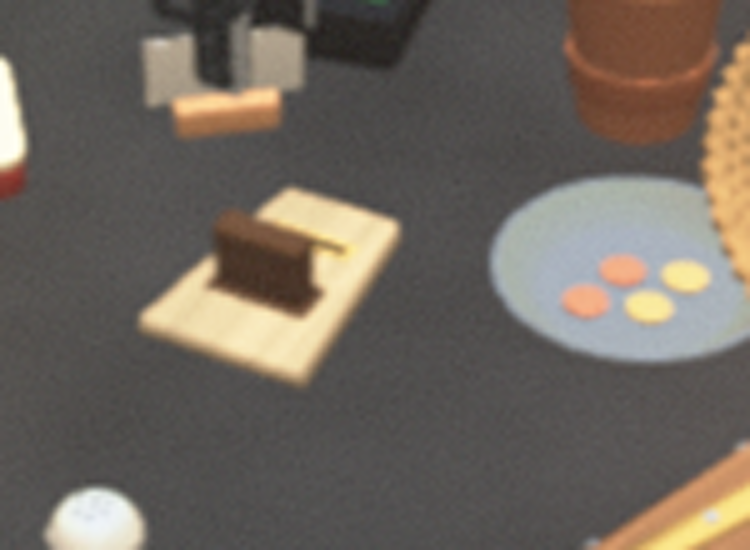

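Run:
```python
from h import *
f=lambda x,y:((y+.5)/5-.5+150,(x+.5)/5-.5+250)
C=np.array([atz("scene",f(*p),.008) for p in((290,188),(400,228),(305,380),(140,320))])
n=(C[0]+C[1])/2;w=(C[2]+C[3])/2;print("mid",(n+w)/2,"len",np.linalg.norm(n-w),"yaw",np.degrees(np.arctan2(*(n-w)[[1,0]])))
print("htop",atz("scene",f(264,230),.044))
```

```text
mid [0.57347286 0.39443992 0.008     ] len 0.11240193427780752 yaw 19.900596836814334
htop [0.55909095 0.39009054 0.044     ]
```

Call:
{"api": "arm_command", "payload": {"increments": [[[2.0,0,0.02,0],[2.0,0,0.02,0],[2.0,0,0.02,0],[2.0,0,0.02,0],[2.0,0,0.02,0],[1.0,0,0,0],[0.6,0,0,0],[0,0,0,0]]]}}

```text
time: 3.65
eef_pos: [0.5597, 0.3901, 0.0153]
tcp_rot: [0.408, 0.578, -0.408, 0.578]
contact_force: [0.2, -0.1, 0.4]
opening: 0.526
```

Call:
{"api": "arm_command", "payload": {"increments": [[[0,0,0,0],[0,0,0,0],[0,0,0,0],[0,0,0,0],[0,0,0,0],[0,0,0,0]]], "grip": 0.8, "grip_force": 50}}

```text
time: 4.4
eef_pos: [0.5603, 0.3904, 0.0165]
tcp_rot: [0.408, 0.577, -0.407, 0.578]
contact_force: [-0.7, 0.3, 4.5]
opening: 0.181
```

Run:
```python
from h import *
go(.559,.3895,.014,19.5)
shot("scene","s2",(130,240,120,160),5)
```

```text
t 4.4 pos [0.5603 0.3904 0.0165] yaw 19.54 down [ 0.002  0.001 -1.   ] F [-0.7   0.34  4.55] op 0.181
delta cm [ 0.25 -0.15  0.04] turn 0.001
```

View pics/s2.png

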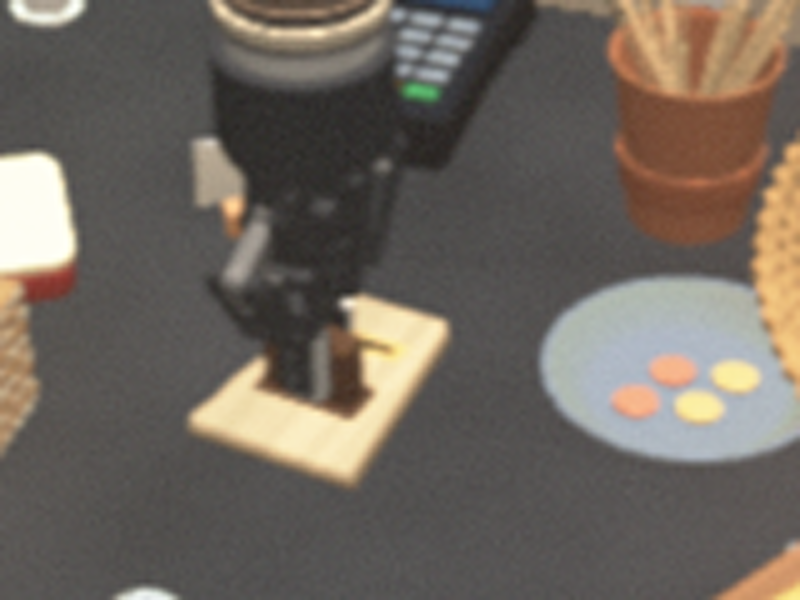

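Call:
{"api": "arm_command", "payload": {"increments": [[[-1,0,0,0],[-2,0,0,0],[-3,0,0,0],[-3,0,0,0],[-3,0,0,0],[0,-2.0,2.46,0],[0,-2.0,2.46,0],[0,-2.0,2.46,0],[0,-2.0,2.46,0],[0,-2.0,2.46,0],[0,-2.0,2.46,0],[0,-2.0,2.46,0],[0,-2.0,2.46,0],[0,-2.0,2.46,0],[0,-2.0,2.46,0],[0,0,0,0.124],[0,0,0,0.124],[0,0,0,0.124],[0,0,0,0],[0,0,0,0]]]}}

```text
time: 6.95
eef_pos: [0.4533, 0.0913, 0.1357]
tcp_rot: [0.507, 0.493, -0.507, 0.493]
contact_force: [0.4, -0.0, -2.6]
opening: 0.177
```

Run:
```python
from h import *
go(.453,.091,.14,-1.7)
shot("scene","s3",(180,300,150,200),4)
shot("top","t3",(130,340,120,160),5)
for q in("lid_handle","lid_plate"):
    for c in("scene","top"):
        print(q,c,[(np.round(d["at"],1),round(d["conf"],2)) for d in optics.place_of(c,q)[:3]])
```

```text
t 6.95 pos [0.4533 0.0913 0.1357] yaw -1.67 down [ 0. -0. -1.] F [ 0.42 -0.01 -2.6 ] op 0.177
delta cm [-0.43 -0.03  0.03] turn 0.0
lid_handle scene [(array([258.2, 371.1]), 0.81)]
lid_handle top [(array([231.3, 417.7]), 0.78)]
lid_plate scene [(array([265.4, 380.3]), 0.65)]
lid_plate top [(array([226.2, 409.4]), 0.73), (array([170.1, 231.3]), 0.55)]
```

View pics/s3.png

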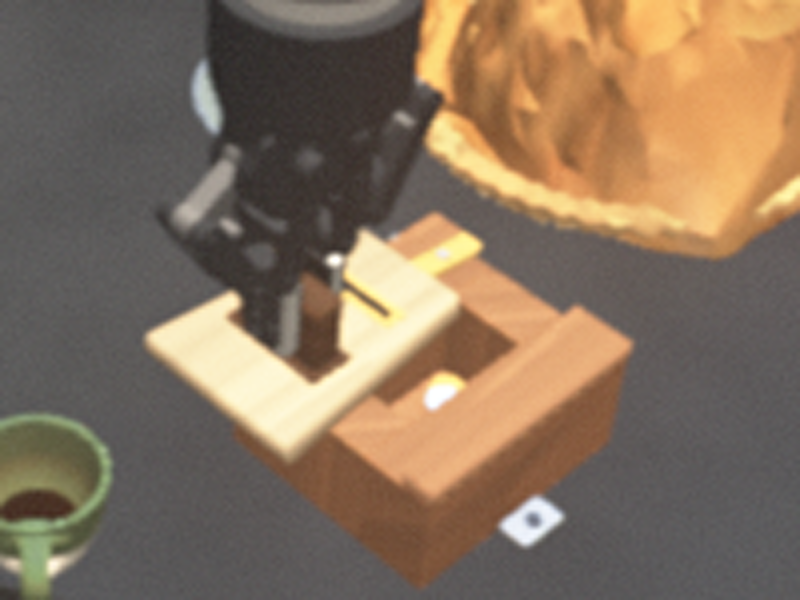

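View pics/t3.png

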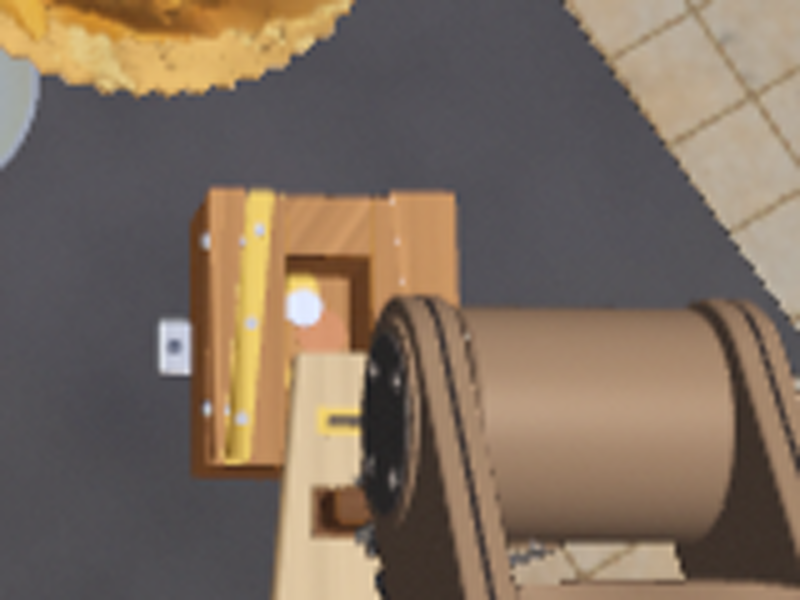

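Run:
```python
from h import *
f=lambda x,y:((y+.5)/4-.5+180,(x+.5)/4-.5+300)
for z,ps in((.129,((362,230),(459,294),(290,449),(147,333))),(.119,((362,234),(459,304),(290,461),(147,345)))):
    C=np.array([atz("scene",f(*p),z) for p in ps])
    n=(C[0]+C[1])/2;w=(C[2]+C[3])/2;print("mid",(n+w)/2,"len",np.linalg.norm(n-w),"yaw",np.degrees(np.arctan2(*(n-w)[[1,0]])),np.linalg.norm(C[0]-C[1]),np.linalg.norm(C[2]-C[3]))
print("h",tri((258.2,371.1),(231.3,417.7)),"p",tri((265.4,380.3),(226.2,409.4)))
print(atz("scene",(258.2,371.1),.146),atz("scene",(265.4,380.3),.119),atz("top",(231.3,417.7),.146),atz("top",(226.2,409.4),.119))
g=lambda x,y:((y+.5)/5-.5+130,(x+.5)/5-.5+340)
# left edge of plate in top (underside edge)
a=atz("top",g(297,352),.119);b=atz("top",g(275,590),.119);print("top edge L",a,b, np.degrees(np.arctan2(*(a-b)[[1,0]])))
```

```text
mid [0.46782167 0.09095683 0.129     ] len 0.1103512121828294 yaw -2.0086912241422565 0.05287095097723871 0.0811561214426163
mid [0.47172935 0.09370527 0.119     ] len 0.11348479313156463 yaw -1.0852825230647138 0.05593698162774055 0.08174268823910694
h [0.45173052 0.08907631 0.14748102] p [0.47220259 0.09371708 0.11157383]
[0.44945386 0.09154694 0.146     ] [0.46917642 0.08783519 0.119     ] [0.45477285 0.08646712 0.146     ] [0.46902497 0.09725644 0.119     ]
top edge L [0.52721508 0.11739555 0.119     ] [0.42285746 0.13157794 0.119     ] -7.739182053026131
```

Call:
{"api": "arm_command", "payload": {"increments": [[[1.5,0,0,0],[1.5,0,0,0],[1.2,0,0,0],[0.8,0,0,0],[0.5,0,0,0],[0.4,0,0,0],[0.2,0,0,0],[0,0,0,0]]]}}

```text
time: 8.25
eef_pos: [0.4535, 0.0913, 0.0745]
tcp_rot: [0.508, 0.492, -0.508, 0.492]
contact_force: [-0.7, 0.0, -2.2]
opening: 0.184
```

Run:
```python
from h import *
go(.453,.091,.0715,-1.7)
shot("scene","s4",(200,320,120,140),5)
shot("top","t4",(130,340,120,160),5)
```

```text
t 8.25 pos [0.4535 0.0913 0.0745] yaw -1.78 down [ 0. -0. -1.] F [-0.71  0.   -2.2 ] op 0.184
delta cm [ 0.3  -0.05  0.03] turn -0.001
```

View pics/s4.png

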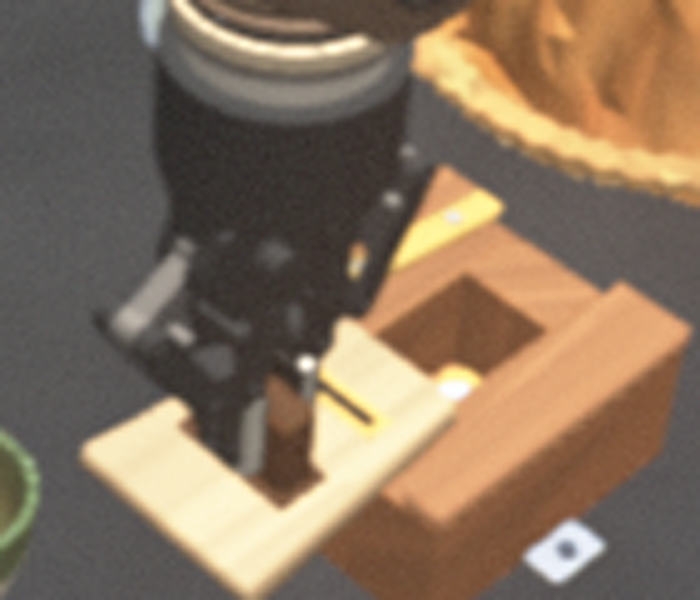

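View pics/t4.png

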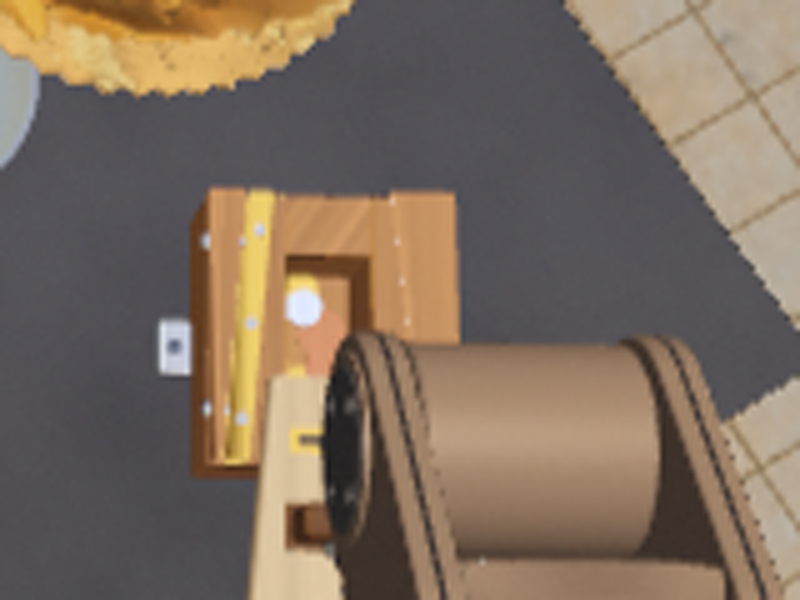

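Run:
```python
from h import *
f=lambda x,y:((y+.5)/5-.5+200,(x+.5)/5-.5+320)
s1=atz("scene",f(405,497),.065);s2=atz("scene",f(615,285),.065);print("strip",s1,s2)
for z,a,b in((.068,(455,400),(250,580)),(.058,(455,414),(250,598))):
    a=atz("scene",f(*a),z);b=atz("scene",f(*b),z);t=(s1[0]-b[0])/(a[0]-b[0]);print("lid",a,b,"y at strip x",(b+t*(a-b))[1])
    t=(a[0]-s1[0])/(s2[0]-s1[0]);print(" strip y at narrow end",(s1+t*(s2-s1))[1])
g=lambda x,y:((y+.5)/5-.5+130,(x+.5)/5-.5+340)
b1=atz("top",g(248,440),.065);b2=atz("top",g(274,190),.065);print("brass",b1,b2)
for z in(.058,.068):
    a=atz("top",g(273,378),z);b=atz("top",g(248,590),z);t=(b1[0]-b[0])/(a[0]-b[0]);print("lidL",a,b,(b+t*(a-b))[1])
```

```text
strip [0.47819185 0.04643604 0.065     ] [0.60899719 0.06010088 0.065     ]
lid [0.52132755 0.06153724 0.068     ] [0.41377727 0.05591442 0.068     ] y at strip x 0.05928206547012089
 strip y at narrow end 0.05094229694633717
lid [0.52418736 0.06265921 0.058     ] [0.41473391 0.05615977 0.058     ] y at strip x 0.05992795420779044
 strip y at narrow end 0.05124105277476353
brass [0.49595285 0.13060041 0.065     ] [0.61508774 0.11346038 0.065     ]
lidL [0.52615507 0.11638063 0.058     ] [0.42737726 0.1321131  0.058     ] 0.12119097407129974
lidL [0.52443607 0.11836639 0.068     ] [0.42665262 0.13394048 0.068     ] 0.12290294480227056
```

Call:
{"api": "arm_command", "payload": {"increments": [[[0.15,0,0,0],[0.1,0,0,0],[0,0,0,0]]]}}

```text
time: 8.72
eef_pos: [0.4533, 0.0913, 0.0717]
tcp_rot: [-0.508, -0.492, 0.508, -0.492]
contact_force: [0.1, 0.1, -2.7]
opening: 0.176
```

Call:
{"api": "arm_command", "payload": {"increments": [[[0.1,0,0,0],[0,0,0,0]]]}}

```text
time: 8.98
eef_pos: [0.4538, 0.0913, 0.0714]
tcp_rot: [0.508, 0.492, -0.507, 0.492]
contact_force: [-1.5, -0.8, 1.9]
opening: 0.177
```

Call:
{"api": "arm_command", "payload": {"increments": [[[0,0.5,0,0],[0,0.7,0,0],[0,0.7,0,0],[0,0.7,0,0],[0,0.7,0,0],[0,0.5,0,0],[0,0.2,0,0],[0,0,0,0]]]}}

```text
time: 9.98
eef_pos: [0.4945, 0.09, 0.0715]
tcp_rot: [0.508, 0.492, -0.507, 0.493]
contact_force: [-1.4, 0.4, 4.7]
opening: 0.18
```

Run:
```python
from h import *
go(.493,.090,.0715,-1.7)
shot("scene","s5",(200,320,120,140),5)
```

```text
t 9.97 pos [0.4945 0.09   0.0715] yaw -1.78 down [ 0.002 -0.    -1.   ] F [-1.42  0.37  4.71] op 0.18
delta cm [-0.01 -0.15  0.  ] turn -0.001
```

View pics/s5.png

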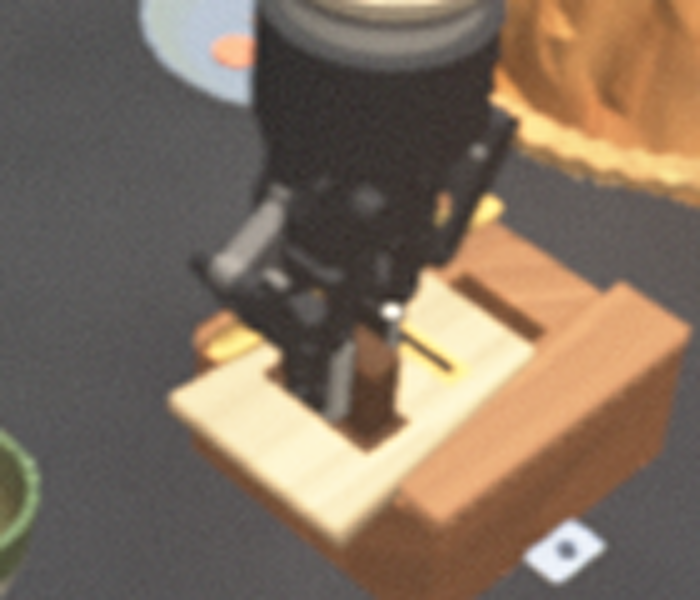

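Call:
{"api": "arm_command", "payload": {"increments": [[[-0.05,0,0,0],[0,0,0,0],[0,0,0,0],[0,0,0,0],[-1.5,0,0,0],[-2,0,0,0],[-2,0,0,0],[-1,0,0,0],[0,0,0,0]]], "grip": 4.5}}

```text
time: 11.15
eef_pos: [0.494, 0.0901, 0.1376]
tcp_rot: [0.508, 0.492, -0.507, 0.493]
contact_force: [-0.1, -0.5, 0.4]
opening: 0.53
```

Call:
{"api": "arm_command", "payload": {"increments": [[[0,-1.5,0,-0.1745],[0,0,0,-0.1745],[0,0,0,-0.1745],[0,0,0,-0.1745],[0,0,0,-0.1745],[0,0,0,-0.1745],[0,0,0,-0.1745],[0,0,0,-0.1745],[0,0,0,-0.1745],[0,0,-1.0,0],[0,0,-1.0,0],[0,0,0,0]]], "grip": 0}}

```text
time: 12.65
eef_pos: [0.4572, 0.0913, 0.1359]
tcp_rot: [0.011, 0.707, -0.011, 0.707]
contact_force: [-0.2, 0.2, -0.1]
opening: -0.0
```

Run:
```python
from h import *
go(.463,.0905,.072,88.2)
shot("scene","s6",(180,320,140,140),4)
shot("top","t6",(130,340,120,160),5)
for q in("lid_handle","lid_plate"):
    for c in("scene","top"):
        print(q,c,[(np.round(d["at"],1),round(d["conf"],2)) for d in optics.place_of(c,q)[:3]])
```

```text
t 12.65 pos [0.4572 0.0913 0.1359] yaw 88.14 down [-0.001  0.    -1.   ] F [-0.18  0.19 -0.14] op -0.0
delta cm [ 6.39 -0.06  0.59] turn -0.001
lid_handle scene [(array([173.9, 294.2]), 0.19)]
lid_handle top [(array([214.3, 409.4]), 0.88), (array([210.8, 405.5]), 0.35)]
lid_plate scene [(array([278. , 392.9]), 0.69)]
lid_plate top [(array([213. , 404.9]), 0.68)]
```

View pics/s6.png

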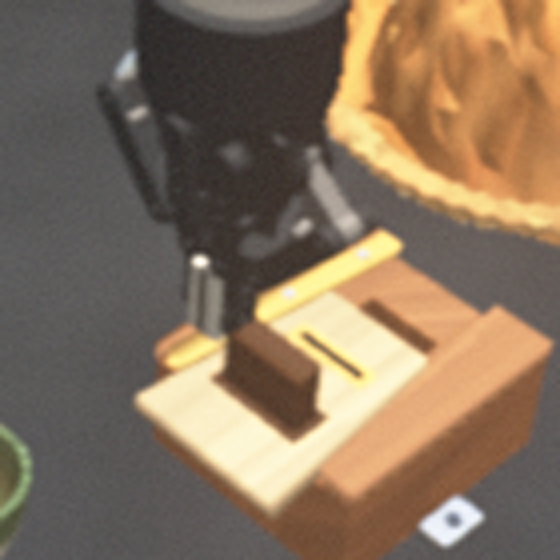

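View pics/t6.png

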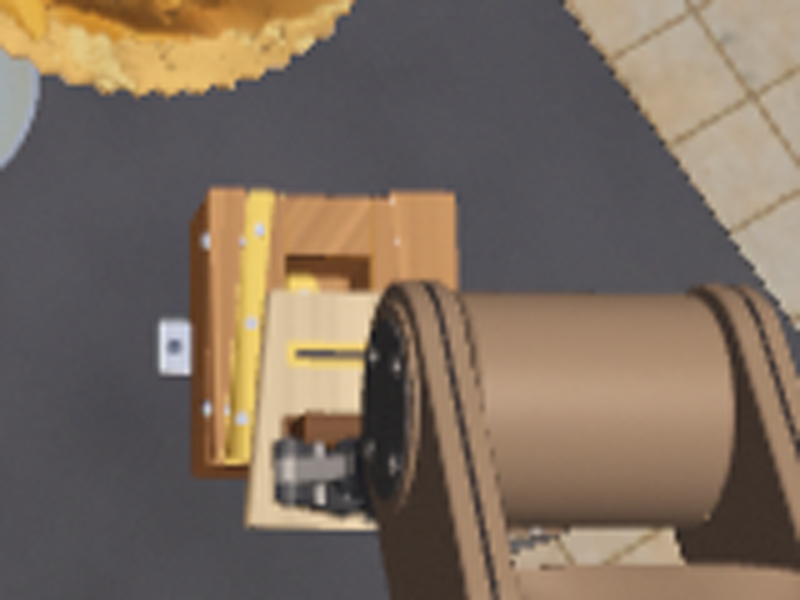

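Call:
{"api": "arm_command", "payload": {"increments": [[[1.5,0,0,0],[2.0,0,0,0],[1.5,0,0,0],[1.0,0,0,0],[0.4,0,0,0],[0,0,0,0]]]}}

```text
time: 13.7
eef_pos: [0.4584, 0.0911, 0.0723]
tcp_rot: [0.011, 0.707, -0.011, 0.707]
contact_force: [-0.1, -0.4, 0.0]
opening: -0.001
```

Call:
{"api": "arm_command", "payload": {"increments": [[[0,0,0.5,0],[0,0,0.5,0],[0,0,0.3,0],[0,0,0.3,0],[0,0,0.3,0],[0,0,0.3,0],[0,0,0.3,0],[0,0,0.3,0],[0,0,0,0]]]}}

```text
time: 14.82
eef_pos: [0.4868, 0.0902, 0.0724]
tcp_rot: [0.011, 0.707, -0.011, 0.707]
contact_force: [-1.0, -0.4, -0.9]
opening: -0.001
```

Call:
{"api": "arm_command", "payload": {"increments": [[[0,0,0.2,0],[0,0,0.2,0],[0,0,0.2,0],[0,0,0.2,0]]]}}

```text
time: 15.32
eef_pos: [0.4944, 0.09, 0.0723]
tcp_rot: [0.011, 0.707, -0.011, 0.707]
contact_force: [-0.9, 0.4, -0.5]
opening: 0.001
```

Run:
```python
from h import *
go(.5,.0895,.072,88.2)
shot("scene","s7",(180,320,140,140),4)
shot("top","t7",(130,340,120,160),5)
```

```text
t 15.32 pos [0.4944 0.09   0.0723] yaw 88.21 down [-0. -0. -1.] F [-0.91  0.37 -0.47] op 0.001
delta cm [ 0.03 -0.03  0.56] turn 0.0
```

View pics/s7.png

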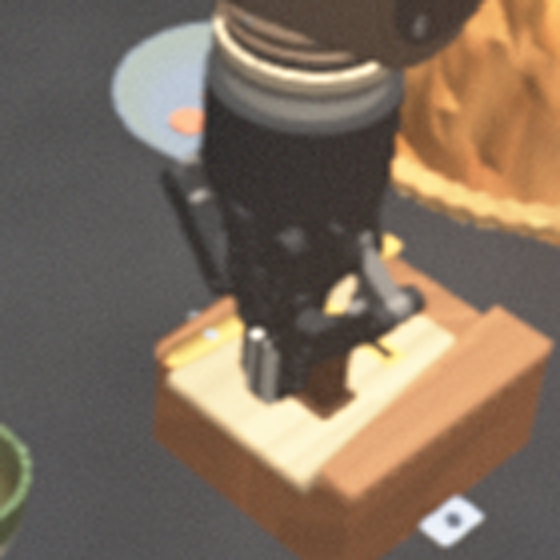

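View pics/t7.png

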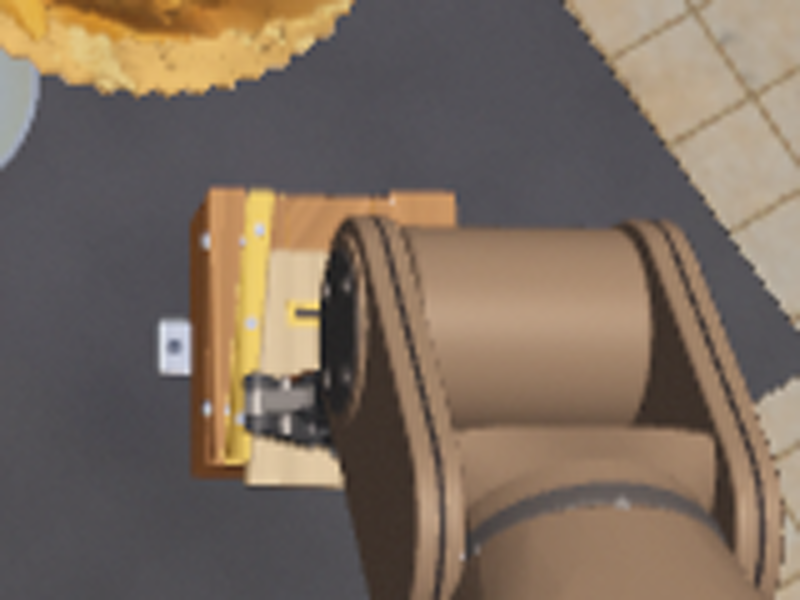

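Call:
{"api": "arm_command", "payload": {"increments": [[[0,0,0.1,0],[0,0,0.1,0]]]}}

```text
time: 15.68
eef_pos: [0.4963, 0.0899, 0.0723]
tcp_rot: [0.011, 0.707, -0.011, 0.707]
contact_force: [-1.9, -1.1, 0.8]
opening: -0.001
```

Call:
{"api": "arm_command", "payload": {"increments": [[[0,0,0.1,0],[0,0,0.1,0]]]}}

```text
time: 15.92
eef_pos: [0.4984, 0.0899, 0.0723]
tcp_rot: [0.011, 0.707, -0.011, 0.707]
contact_force: [-1.5, 0.1, -0.0]
opening: -0.003
```

Call:
{"api": "arm_command", "payload": {"increments": [[[0,0,0.1,0],[0,0,0.1,0]]]}}

```text
time: 16.18
eef_pos: [0.5004, 0.0898, 0.0723]
tcp_rot: [0.011, 0.707, -0.011, 0.707]
contact_force: [-1.0, -0.8, -0.1]
opening: -0.004
```

Call:
{"api": "arm_command", "payload": {"increments": [[[0,0,0.1,0],[0,0,0.1,0]]]}}

```text
time: 16.42
eef_pos: [0.5024, 0.0898, 0.0723]
tcp_rot: [0.011, 0.707, -0.011, 0.707]
contact_force: [-1.0, -0.6, 0.9]
opening: 0.003
```

Call:
{"api": "arm_command", "payload": {"increments": [[[0,0,0.1,0],[0,0,0.1,0]]]}}

```text
time: 16.68
eef_pos: [0.5044, 0.0897, 0.0723]
tcp_rot: [0.011, 0.707, -0.011, 0.707]
contact_force: [-1.4, 0.1, 0.2]
opening: 0.001
```

Call:
{"api": "arm_command", "payload": {"increments": [[[0,0,0.1,0],[0,0,0.1,0]]]}}

```text
time: 16.92
eef_pos: [0.5064, 0.0896, 0.0723]
tcp_rot: [0.011, 0.707, -0.011, 0.707]
contact_force: [-1.3, -0.4, 0.9]
opening: -0.002
```

Call:
{"api": "arm_command", "payload": {"increments": [[[0,0,0.1,0],[0,0,0.1,0]]]}}

```text
time: 17.18
eef_pos: [0.5084, 0.0896, 0.0723]
tcp_rot: [0.011, 0.707, -0.011, 0.707]
contact_force: [-1.0, -0.6, 0.9]
opening: -0.003
```

Call:
{"api": "arm_command", "payload": {"increments": [[[0,0,0.1,0],[0,0,0.1,0]]]}}

```text
time: 17.42
eef_pos: [0.5104, 0.0895, 0.0723]
tcp_rot: [0.011, 0.707, -0.011, 0.707]
contact_force: [-0.6, 0.0, 1.1]
opening: -0.0
```

Call:
{"api": "arm_command", "payload": {"increments": [[[0,0,0.1,0],[0,0,0.1,0]]]}}

```text
time: 17.68
eef_pos: [0.5124, 0.0894, 0.0723]
tcp_rot: [0.011, 0.707, -0.011, 0.707]
contact_force: [-1.5, 0.3, 0.9]
opening: 0.001
```

Call:
{"api": "arm_command", "payload": {"increments": [[[0,0,0.1,0],[0,0,0.1,0]]]}}

```text
time: 17.92
eef_pos: [0.5144, 0.0894, 0.0723]
tcp_rot: [0.011, 0.707, -0.011, 0.707]
contact_force: [-0.9, 0.5, 0.7]
opening: -0.0
```

Call:
{"api": "arm_command", "payload": {"increments": [[[0,0,0.1,0],[0,0,0.1,0]]]}}

```text
time: 18.18
eef_pos: [0.5164, 0.0893, 0.0723]
tcp_rot: [0.011, 0.707, -0.011, 0.707]
contact_force: [-1.4, -0.6, 0.8]
opening: 0.004
```

Run:
```python
from h import *
go(.5,.0895,.072,88.2)
shot("scene","s8",(180,320,140,140),4)
```

```text
t 18.18 pos [0.5164 0.0893 0.0723] yaw 88.21 down [-0. -0. -1.] F [-1.43 -0.61  0.84] op 0.004
delta cm [ 0.03 -0.03 -1.64] turn 0.0
```

View pics/s8.png

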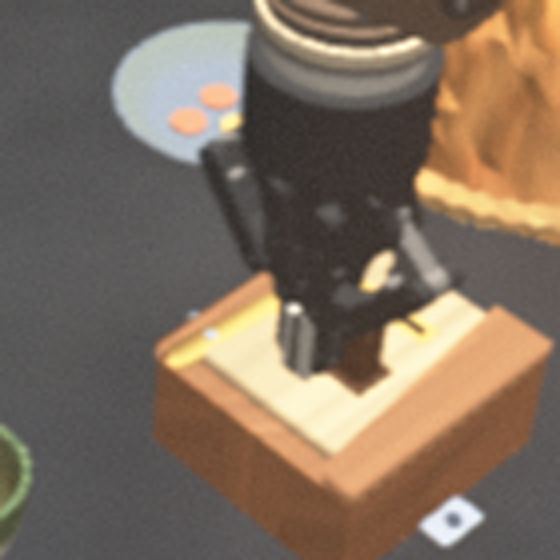

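Lid's wide end is now about 12 mm inside the box front, straight, with a gap at the brass side still visible. Keep on.

Call:
{"api": "arm_command", "payload": {"increments": [[[0,0,0.1,0],[0,0,0.1,0]]]}}

```text
time: 18.48
eef_pos: [0.5183, 0.0892, 0.0723]
tcp_rot: [0.011, 0.707, -0.011, 0.707]
contact_force: [-1.0, -0.2, 1.6]
opening: 0.001
```

Call:
{"api": "arm_command", "payload": {"increments": [[[0,0,0.1,0],[0,0,0.1,0]]]}}

```text
time: 18.73
eef_pos: [0.5191, 0.0892, 0.072]
tcp_rot: [0.011, 0.708, -0.011, 0.706]
contact_force: [-6.8, -0.5, 3.8]
opening: 0.003
```

Call:
{"api": "arm_command", "payload": {"increments": [[[0,0,0.05,0],[0,0,0,0]]]}}

```text
time: 18.98
eef_pos: [0.5191, 0.0892, 0.0719]
tcp_rot: [0.011, 0.709, -0.011, 0.705]
contact_force: [-5.0, 1.1, 3.8]
opening: -0.003
```

Call:
{"api": "arm_command", "payload": {"increments": [[[0,0,0.05,0],[0,0,0,0]]]}}

```text
time: 19.23
eef_pos: [0.5191, 0.0893, 0.0718]
tcp_rot: [0.011, 0.709, -0.011, 0.705]
contact_force: [-8.1, 0.2, 4.3]
opening: -0.002
```

Call:
{"api": "arm_command", "payload": {"increments": [[[0,0,0.05,0],[0,0,0,0]]]}}

```text
time: 19.48
eef_pos: [0.5191, 0.0893, 0.0717]
tcp_rot: [0.011, 0.71, -0.011, 0.704]
contact_force: [-9.3, 0.4, 4.6]
opening: -0.002
```

Run:
```python
from h import *
F=[]
for i in range(6):
    optics.read_camera("top");F.append(sensors.get_state()["contact_force"])
print(np.round(F,1).tolist(),np.mean(F,0).round(2))
```

```text
[[-9.8, -0.8, 5.6], [-9.7, 0.4, 6.0], [-8.6, -0.5, 4.6], [-9.0, -0.6, 5.2], [-8.9, -0.8, 4.9], [-8.5, 0.3, 4.1]] [-9.08 -0.33  5.05]
```

Call:
{"api": "arm_command", "payload": {"increments": [[[0,0,0.05,0],[0,0,0.05,0],[0,0,0,0]]]}}

```text
time: 20.15
eef_pos: [0.519, 0.0893, 0.0714]
tcp_rot: [0.011, 0.711, -0.011, 0.703]
contact_force: [-11.1, -1.0, 6.7]
opening: 0.003
```

Call:
{"api": "arm_command", "payload": {"increments": [[[0,0,0.05,0],[0,0,0,0],[0,0,0,0]]]}}

```text
time: 20.52
eef_pos: [0.519, 0.0893, 0.0713]
tcp_rot: [0.011, 0.711, -0.011, 0.703]
contact_force: [-12.8, -0.9, 7.2]
opening: -0.003
```

```bash
cat > f.py <<'E'
from h import *
F=[]
for i in range(6):
    optics.read_camera("top");F.append(sensors.get_state()["contact_force"])
print(np.round(F,1).tolist(),np.mean(F,0).round(2),sensors.get_state()["eef_pos"].round(4))
E
python3 f.py
```

```text
[[-13.2, -0.2, 6.6], [-13.2, 0.2, 6.9], [-12.5, -0.0, 6.5], [-12.0, -0.8, 7.1], [-13.0, -0.5, 7.1], [-12.6, -0.2, 7.1]] [-12.76  -0.26   6.87] [0.519  0.0893 0.0713]
```

Call:
{"api": "arm_command", "payload": {"increments": [[[0,0,0.05,0],[0,0,0.04,0],[0,0,0,0]]]}}

```text
time: 21.2
eef_pos: [0.519, 0.0894, 0.0711]
tcp_rot: [0.011, 0.712, -0.011, 0.702]
contact_force: [-14.9, 0.3, 9.0]
opening: -0.002
```

```bash
python3 f.py
```

```text
[[-15.0, -1.3, 7.6], [-15.0, -0.0, 8.0], [-15.3, -0.3, 8.9], [-14.3, -1.2, 8.8], [-15.3, -1.0, 8.3], [-14.2, -0.4, 8.4]] [-14.85  -0.69   8.34] [0.519  0.0894 0.0711]
```

Call:
{"api": "arm_command", "payload": {"increments": [[[0,0,0.04,0],[0,0,0.02,0],[0,0,0,0]]]}}

```text
time: 21.88
eef_pos: [0.519, 0.0894, 0.071]
tcp_rot: [0.011, 0.713, -0.011, 0.701]
contact_force: [-16.5, -0.7, 10.4]
opening: 0.0
```

```bash
python3 f.py
```

```text
[[-17.2, -0.4, 10.1], [-16.1, -0.8, 10.0], [-16.7, -0.7, 9.2], [-16.3, -1.0, 10.4], [-16.8, -0.1, 10.3], [-16.5, -0.8, 9.4]] [-16.63  -0.61   9.89] [0.519  0.0894 0.071 ]
```

Call:
{"api": "arm_command", "payload": {"increments": [[[0,0,-0.1,0],[0,0,-0.1,0],[0,0,-0.1,0],[0,0,-0.1,0],[0,0,-0.2,0],[0,0,-0.4,0],[0,0,-0.5,0],[0,0,0,0],[-2,0,0,0],[-3,0,-1,0],[-4,0,-2,0],[-4,0,-3,0],[0,0,-4,0],[0,0,0,0]]]}}

```text
time: 23.92
eef_pos: [0.4084, 0.0929, 0.2026]
tcp_rot: [0.011, 0.706, -0.011, 0.708]
contact_force: [0.4, 0.2, -0.3]
opening: 0.002
```

Run:
```python
from h import *
go(.5,.0895,.072,88.2)
shot("scene","s9",(220,340,110,130),5)
shot("top","t9",(130,340,120,160),5)
for q in("lid_handle","lid_plate","tip_box","way_middle"):
    for c in("scene","top"):
        print(q,c,[(np.round(d["at"],1),round(d["conf"],2)) for d in optics.place_of(c,q)[:2]])
```

```text
t 23.93 pos [0.4084 0.0929 0.2026] yaw 88.24 down [ 0.002 -0.    -1.   ] F [ 0.4   0.17 -0.26] op 0.002
delta cm [13.08 -0.06  9.14] turn 0.001
lid_handle scene [(array([262.6, 403.2]), 0.87), (array([288.9, 404.5]), 0.31)]
lid_handle top [(array([198.8, 405.4]), 0.94)]
lid_plate scene [(array([265.5, 410.1]), 0.85)]
lid_plate top [(array([192.4, 405.6]), 0.6)]
tip_box scene [(array([290.6, 405.2]), 0.59)]
tip_box top []
way_middle scene [(array([268.3, 408.8]), 0.86)]
way_middle top [(array([197.4, 407.6]), 0.38)]
```

View pics/s9.png

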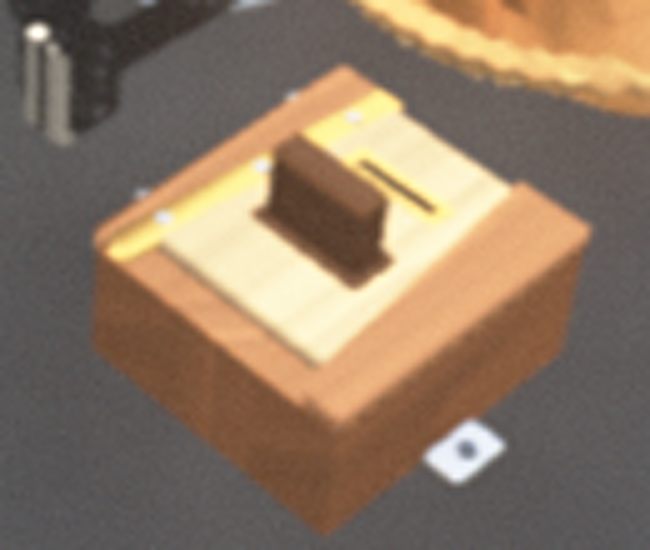

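View pics/t9.png

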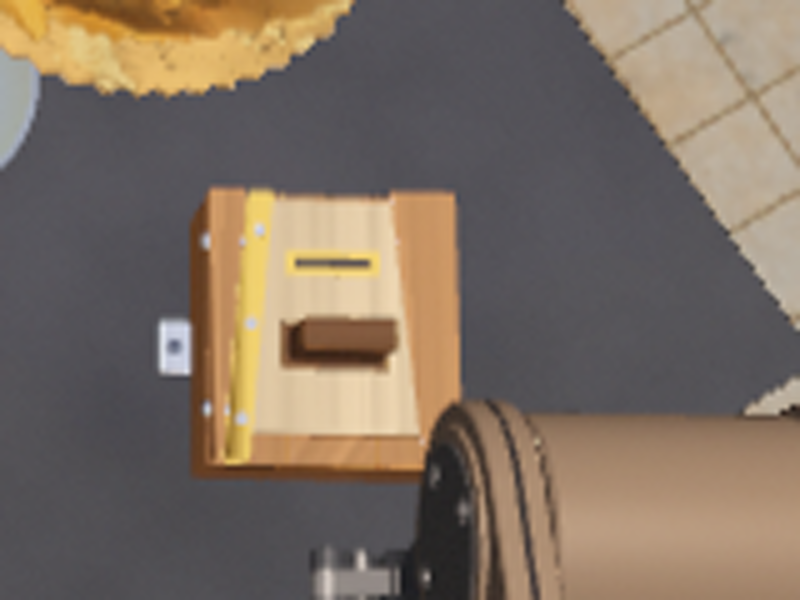

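Run:
```python
from h import *
print("h",tri((262.6,403.2),(198.8,405.4)),"p",tri((265.5,410.1),(192.4,405.6)))
print(ctrl.sign_off())
```

```text
h [0.53815945 0.0930313  0.0741741 ] p [0.55569022 0.08886596 0.05823842]
the job is handed in; nothing more can be done
None
```

The lid is in the dovetail way, pushed home and let go, and the job is handed in at about 24 s of the 54 s allowed. The sign-off gave no verdict.

**What I did:**
- I gripped the lid by its handle and lowered it centred into the wide end, about 80 mm short of the box's middle.
- I slid it in 40 mm by the handle, then let go so it could centre itself. The rest I pushed with shut fingers on the handle's wide-end face.
- It began to bind with its middle roughly 5–10 mm beyond the way's middle, inside the stated ±15 mm range.
- I raised the push in small steps to about 16.6 N, averaged over six readings; the highest single reading was 17.2 N. At 1.05 N per N that puts at most about 18 N on the rail, against the 24 N limit.
- At that push the fingers also pressed down with about 10 N. This may have taken a little off the wedging through friction on the deck.

**Last checks:**
- The last pictures show the lid straight and flush between both strips, with its narrow end level with the box's far edge.
- By these pictures the handle is about 5–10 mm short of the box's middle, within the allowed range.
- After release the wrist force was back to about 0, and the arm was clear of everything.
- The networks' handle point came out about 8 mm too low (z 0.074 m, where about 0.082 m was expected) and 4–5 mm to the side. The plate point and the pictures show the lid centred and flat, so I took the handle point as network error.
- I could not measure the force left on the rail after release. I judged it from the push force, the lid staying put once it bound, and its showing in place after I backed away.
- I did not measure the bystanders again. The arm passed well above them.

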